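Close the flute case without a bang

TASK

Close the bamboo flute case: push its open lid over past upright, catch the falling lid on a finger well before it is down, and lower it slowly on that finger all the way until it lies flat on the rim, with no drop and no bang. Only touch the lid, never squeeze it, leave the other things on the bench where they are, and finish with the hand clear.

Things in the scene. Friction and masses are not known exactly. Their poses are not given: they have to be found in the camera images.
- case: the fixed dark wooden flute case, 160 mm deep (its x), 240 mm wide (its y), 90 mm high, walls 10 mm, three bamboo flutes inside. Origin: centre of its underside, on the table. Its +x points horizontally from its front wall (on the robot's left, +y) to its hinged rim (on the robot's right, -y), give or take 20 degrees; +z up.
- lid (a joint): hinge angle of the case's wooden lid, rad: 0 = shut flat on the rim, pi/2 = upright, stop at 1.75. It starts open, leaning back a little past upright (it may settle back to the stop). A damped, slightly stiff hinge: within about 0.13 to 0.19 rad of upright it stays where it is left; tipped further over the case it falls shut by itself, hardly moving at first, then ever faster, about 2.5 to 5 s in all, and bangs onto the rim at 0.6 to 1 rad/s unless it is caught
- lid_hinge (a point): middle of the hinge axis, 80 mm along the case's +x from its centre and 90 mm above the table; the axis runs along the case's y. Lid: a board 185 mm (from the axis) x 240 x 12 mm, 0.5 to 0.8 kg; shut, it overhangs the case's front wall by 25 mm: room for a finger beneath. About 3 to 4 N upward at the free edge carries it when nearly level.
- lid_edge (a point): middle of the lid's free edge, on its underside face, 185 mm from the hinge axis. The lid's 12 mm lie on the outer side of this point (above when shut, on the far side when upright). In the lid's frame (axes as the case's when shut) it lies along -x from the hinge.
- glue: loose glue bottle, 52 mm across, 120 mm high, beside the case; origin centre of underside
- mug: loose mug, 76 mm across, 85 mm high; origin centre of underside
- offcut: loose short bamboo offcut standing on end off the nearer corner of the front wall, 42 mm across, 85 mm high; origin centre of underside
- offcut_tall: loose taller bamboo offcut standing on end off the farther corner of the front wall, 38 mm across, 130 mm high; origin centre of underside
- spool: loose wooden spool standing on the hinge side of the case, 48 mm across, 40 mm high; origin centre of underside
- mallet: loose hammer lying on the table, handle to its -x; origin centre of underside
- strip: loose bamboo strip lying flat in front of the case, 20 x 120 x 10 mm; origin centre of underside

How it is judged:
On the way, in this order (a step that is already met when the one before it is completed fails the run):
1. the lid is tipped over past upright, toward shut (value of joint lid below 1.45 rad).
2. the falling lid is caught: it rests on the fingers, part-way down (0.2 to 1.2 rad), turning slower than 0.45 rad/s (value of joint lid between 0.2 and 1.2 rad and velocity of joint lid above -0.45 rad/s and contact force between the fingers and lid above 0.4 N), for 0.15 s.
At the end, for the whole second after the job is handed in: the lid lies shut on the rim (within 0.025 rad, about 5 mm at its edge) and at rest (value of joint lid below 0.025 rad and velocity of joint lid between -0.05 and 0.05 rad/s); the robot touches nothing.
It fails at once if the lid drops or bangs: it turns shut faster than 0.45 rad/s in the last stretch (0.2 to 0.04 rad, about 37 to 7 mm at its edge) (value of joint lid between 0.04 and 0.2 rad and velocity of joint lid below -0.45 rad/s).
It fails at once if the lid is squeezed or pressed hard (over 20 N) (contact force between the fingers and lid above 20 N).
It fails at once if another thing on the bench is moved more than 20 mm (distance of any of glue, mug, offcut, offcut_tall, spool, mallet, strip from where it was at the start of the episode above 0.02 m).
It also fails if it takes over 45 s, if anything falls off the work surface, if the arm or the gripper's body presses on something with over 40 N, if the wrist force passes 120 N, or if a joint passes its speed limit or range.

ROBOT

A 6-joint arm with a two-finger parallel gripper is mounted at the origin on the work surface. World frame = base frame: x ahead of the robot, y to its left, z up, the work surface at z = 0. Lengths are in m, angles in rad, forces in N, time in s.
With the tool pointing down it reaches from about 0.35 to 0.85 m from the base axis. Payload 8.1 kg.
Tool frame: the origin (TCP) lies on the mounting face of the last link; the fingertips stand 186 mm ahead of it and the grasp point (between the pads) lies 167 mm ahead of it; z points along the fingers, y is the line along which they close (so a half turn about z gives the same grasp; the last joint's range is limited). The gripper opens to 93 mm and grips with 3 to 60 N. Pads are 15 mm wide; open, the fingers measure 128 mm over their backs; the gripper's body (75 mm by 188 mm) begins 65 mm behind the grasp point.
Start: joints at [1.133, 0.13, 1.488, -0, 1.523, -0.085], TCP at [0.207, 0.563, 0.405] pointing down, gripper open.
Joint ranges: [-2.96, 2.96], [-0.89, 2.26], [0.02, 2.5], [-1.34, 4.48], [0, 2.73], [-2.66, 2.66]. Speed limits (rad/s): [2.39, 2.39, 2.79, 3.14, 3.14, 3.14].

INTERFACE

Orientations are given as a rotation vector (axis times angle).
In Python, from plant import * gives the robot as it stands. The module is installed in compiled form; this text tells all that it offers.
- The arm moves only by the tool arm_command, never from a script. Its argument "increments" is a list of rows, each a list of 6 numbers: the shift along the tool's x, y, z in units of 0.2 m (1.0 is 0.2 m), then the turn, a rotation vector about the tool's x, y, z in units of pi rad (1.0 is pi rad). A call has exactly 5 rows; each row is the pose to reach, as a shift and turn from the pose commanded when the call began, along the tool's axes at that moment, turning the shorter way round; what a row does not reach only later rows make up. A row lasts 1/8 s, in which the tool goes at most 62.5 mm and 10.7 degrees, less where a joint would pass 70% of its speed; a pose out of reach is approached as far as the arm can. A call with a number of a shift or a turn outside -1 to 1 is refused whole. A call with a gripper value outside its range is refused whole. "fingers" is the closure, from -1 (fully open) to 1 (shut), set as the call begins (left out, the last holds). The fingers move at their own pace and stop on an object; "force" is the grip in N (left out, the last holds). Time passes only in rows, so rows that repeat a pose let the fingers close, or fill a call up. It gives the time, the measured TCP pose, the force, the opening and the grip force at its end, in the units of the state.
- read_state(): the state, without advancing time (a new reading comes with each control period).
- read_camera(name): name is "side" or "top" or "wrist"; returns a dict with "image" (384x512x3 uint8, red, green, blue), "fx", "fy", "cx", "cy" (pixels), "T" (4x4, takes a point from camera to world coordinates). Camera axes: x right, y down, z forward; pixel columns grow to the right and rows downward; lengths in m; the calibration is good to about 2 mm. A picture is of the moment at which its call begins. There is no depth.
- close_job(): hands the job in; it is judged then, once.
The state is a dict: "t": time; "q": joint angles; "dq": joint speeds; "joint_torque": joint torques, N m; "tool_pos": TCP position; "orientation": TCP orientation; "force": force on the tool from outside, world axes, zero at the start; "wrist_torque": the same for the moment, N m; "opening": finger opening in m; "gripper_force": force on a finger pad.
Only numpy, scipy, OpenCV 4.12 (cv2) and the standard library are available. Lean on these libraries where they do the work, as an engineer would, in place of code of your own. Each camera call takes 0.05 s, during which the arm holds its last target. There are 200 camera calls.

## Working session

There is one attempt and no reset: what is moved stays moved. The work goes in short steps, Python scripts to look and compute and a tool call to move; the robot and the scene stay as the last step left them, time stands still between calls to the robot, and variables do not carry over. Pictures are saved under pics/ and viewed, at most 10 in all, crops included, and the job is handed in when it is done.

Besides the shell and the picture viewer there is one more tool, called after "Request:" as name(argument=value, ...), one argument or row to a line, values as JSON. arm_command: Moves the arm, as the interface text tells. Shifts and turns lie within -1 to 1; 1 stands for 0.2 m of shift or pi rad of turn. Its arguments: {"type":"object","properties":{"increments":{"type":"array","items":{"type":"array","items":{"type":"number","minimum":-1,"maximum":1}}},"fingers":{"type":"number"},"force":{"type":"number"}},"required":["increments"]}

```bash
mkdir -p pics
python3 - <<'E'
from plant import *
import cv2,numpy as np,json
np.set_printoptions(precision=4,suppress=True)
for n in ("top","side"):
    c=read_camera(n); cv2.imwrite(f"pics/{n}0.png",c["image"][:,:,::-1])
    np.savez(f"pics/{n}0.npz",**c); print(n,c["fx"],c["cx"],c["cy"],c["T"])
s=read_state();print(s)
E
```

```text
top 388.15995404235093 260.86504937076194 190.25700841461796 [[-0.0262 -0.9985  0.0472  0.5021]
 [-0.9996  0.0257 -0.0118  0.0123]
 [ 0.0106 -0.0475 -0.9988  1.4308]
 [ 0.      0.      0.      1.    ]]
side 391.1514834691349 258.1267278413963 193.38241248502112 [[ 0.7009  0.4511 -0.5524  1.2132]
 [ 0.7131 -0.426   0.5568 -0.6606]
 [ 0.0159 -0.7842 -0.6203  0.8412]
 [ 0.      0.      0.      1.    ]]
{'t': 0.1, 'q': array([ 1.1326,  0.1311,  1.4891,  0.    ,  1.523 , -0.0854]), 'dq': array([-0.0002, -0.0032, -0.0048,  0.0011,  0.0004, -0.0016]), 'joint_torque': array([  0.0011, -56.1334, -49.3102,   0.0771,   0.029 ,   0.    ]), 'tool_pos': array([0.2072, 0.5629, 0.4038]), 'orientation': array([-0.5512, -3.0924,  0.0025]), 'force': array([ 1.4551, -0.689 ,  0.0647]), 'wrist_torque': array([-0.0316,  0.0554, -0.0571]), 'gripper_force': 0.0, 'opening': 0.09276823782923353}
```

View pics/top0.png

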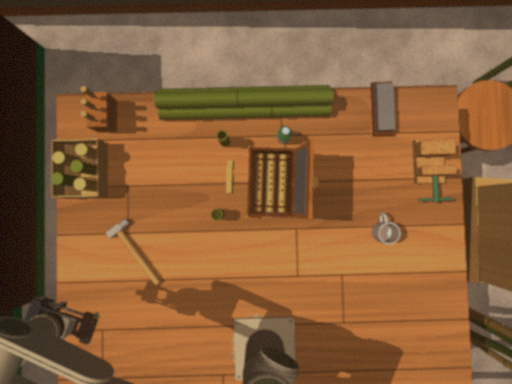

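View pics/side0.png

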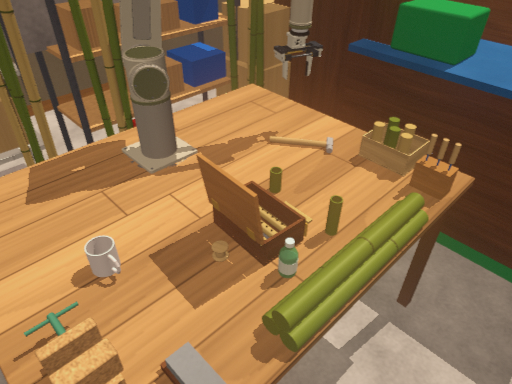

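Run:
```python
import cv2,numpy as np
a=cv2.imread("pics/top0.png")[110:240,200:340]; b=cv2.imread("pics/side0.png")[140:290,180:350]
a=cv2.resize(a,(560,520),interpolation=cv2.INTER_CUBIC); a=cv2.resize(a,(400,371)) if 0 else a
cv2.imwrite("pics/topz.png",a); cv2.imwrite("pics/sidez.png",cv2.resize(b,(680,600),interpolation=cv2.INTER_CUBIC))
```

```text
(no output)
```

View pics/topz.png

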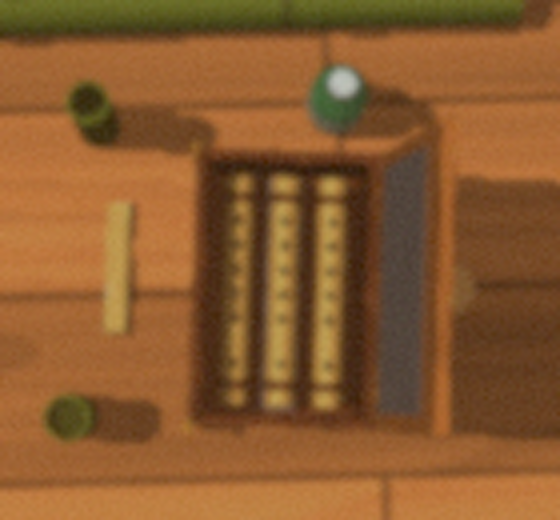

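View pics/sidez.png

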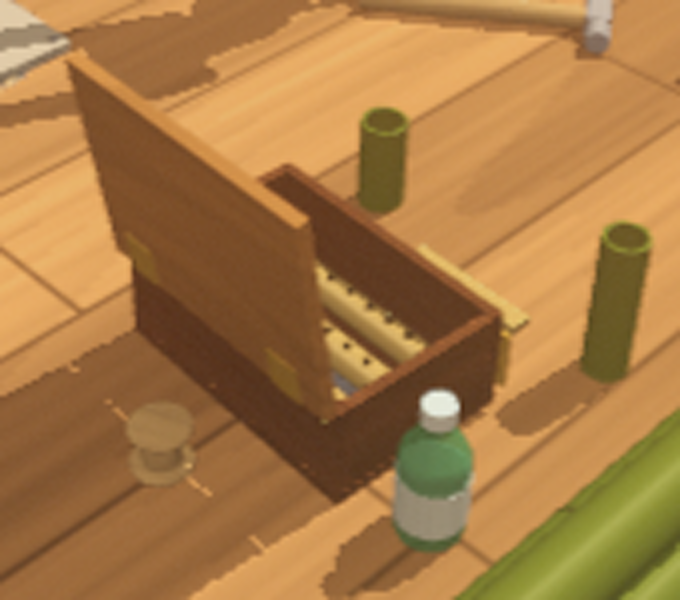

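Top crop: the case is open, with its front wall at topz col ~200 and the lid's top face at cols 432-452. The offcuts, strip and glue lie left of and above it. Side crop: lid top corners at (70,55) and (308,225), front rim corners at (287,165) and (500,315), spool behind the lid.

```bash
cat > h.py <<'E'
import numpy as np
from scipy.spatial.transform import Rotation as R
np.set_printoptions(precision=4,suppress=True)
C={n:dict(np.load(f"pics/{n}0.npz")) for n in("top","side")}
def ray(n,p):
    c=C[n];z=c["T"];d=z[:3,:3]@np.array([(p[0]-c["cx"])/c["fx"],(p[1]-c["cy"])/c["fy"],1]);return z[:3,3],d/np.linalg.norm(d)
def pl(n,p,z):
    o,d=ray(n,p);return o+d*(z-o[2])/d[2]
def tri(a,b):
    o1,d1=ray("top",a);o2,d2=ray("side",b)
    s=np.linalg.lstsq(np.c_[d1,-d2],o2-o1,rcond=None)[0];p,q=o1+s[0]*d1,o2+s[1]*d2
    return (p+q)/2,np.linalg.norm(p-q)
tz=lambda u,v:(200+u/4,110+v/4)
sz=lambda u,v:(180+u/4,140+v/4)
E
python3 - <<'E'
from h import *
print("FF",tri(tz(203,155),sz(500,315)),"FN",tri(tz(192,420),sz(287,165)))
print("plane FF",pl("top",tz(203,155),.09),pl("side",sz(500,315),.09),"FN",pl("top",tz(192,420),.09),pl("side",sz(287,165),.09))
print("hinge far",pl("top",tz(378,155),.09),"near",pl("top",tz(370,425),.09), "bottom hinge far side",pl("side",sz(338,500),0),pl("side",sz(135,328),0))
print("lid outer edge far",tri(tz(440,110),sz(308,225)),"near",tri(tz(452,434),sz(70,55)))
for n,p in dict(glue=(437,400)).items(): print(n,pl("side",sz(*p),.12))
print("tall",pl("top",tz(88,100),.13),pl("side",sz(626,236),.13),"short",pl("top",tz(70,415),.085),pl("side",sz(384,120),.085))
print("gluetop",pl("top",tz(343,83),.12),"spool",pl("side",sz(160,425),.04),"strip",pl("top",tz(118,267),.01))
E
```

```text
FF (array([0.7145, 0.0305, 0.0853]), np.float64(0.008128444195613992)) FN (array([0.4821, 0.044 , 0.0878]), np.float64(0.0027280619443270384))
plane FF [0.7107 0.0278 0.09  ] [0.7203 0.0293 0.09  ] FN [0.4812 0.043  0.09  ] [0.4852 0.043  0.09  ]
hinge far [ 0.7069 -0.1243  0.09  ] near [ 0.4728 -0.1103  0.09  ] bottom hinge far side [ 0.7082 -0.1203 -0.    ] [ 0.4717 -0.1099  0.    ]
lid outer edge far (array([ 0.7112, -0.1553,  0.2694]), np.float64(0.0038856220640953493)) near (array([ 0.471 , -0.1514,  0.2731]), np.float64(0.007934773430808777))
glue [ 0.7649 -0.0909  0.12  ]
tall [0.7535 0.1231 0.13  ] [0.7543 0.1244 0.13  ] short [0.4882 0.1484 0.085 ] [0.4904 0.1513 0.085 ]
gluetop [ 0.7648 -0.0933  0.12  ] spool [ 0.597  -0.1875  0.04  ] strip [0.6217 0.1092 0.01  ]
```

```bash
cat >> h.py <<'E'
u=np.array([.06,.998,0]);u/=np.linalg.norm(u);v=np.array([u[1],-u[0],0]);zz=np.array([0,0,1.])
H=np.array([.60,-.12,.09]); t=-(u+zz)/2**.5
RT=R.from_matrix(np.c_[np.cross(v,t),v,t])
def tcp(a,b): return H+a*u+b*zz-.186*t      # tip centre at (a,b) from the hinge
def inc(p,r,p2,r2):
    return np.r_[r.inv().apply(p2-p)/.2,(r.inv()*r2).as_rotvec()/np.pi]
E
python3 - <<'E'
from h import *
from scipy.spatial.transform import Slerp
from plant import *
s=read_state();p0=s["tool_pos"];r0=R.from_rotvec(s["orientation"])
p1=tcp(-.015+.02,.27);print(p1,tcp(-.086,.178))
mid=np.array([.52,.25,.46])
S=Slerp([0,1],R.concatenate([r0,RT]));print(np.degrees((r0.inv()*RT).magnitude()))
P=[p0,(p0+mid)/2,mid,(mid+p1)/2,p1];F=[0,.3,.6,.85,1]
for k in range(4):print(P[k+1],inc(P[k],S(F[k]),P[k+1],S(F[k+1])))
E
```

```text
[0.6082 0.0163 0.4915] [ 0.6027 -0.0746  0.3995]
84.23996801898733
[0.3636 0.4064 0.4319] [-1.0041 -0.464  -0.1399  0.0476 -0.0642  0.1154]
[0.52 0.25 0.46] [-1.106  -0.0769  0.1176  0.0476 -0.0642  0.1154]
[0.5641 0.1331 0.4758] [-0.5855 -0.0633  0.2224  0.0397 -0.0535  0.0962]
[0.6082 0.0163 0.4915] [-0.5282  0.1405  0.3122  0.0238 -0.0321  0.0577]
```

Request:
arm_command(
  increments=[
    [-0.25,-0.11,-0.03,0.01,-0.013,0.023],
    [-0.5,-0.23,-0.07,0.02,-0.026,0.046],
    [-0.75,-0.35,-0.1,0.03,-0.04,0.07],
    [-1,-0.46,-0.14,0.0476,-0.0642,0.1154],
    [-1,-0.46,-0.14,0.0476,-0.0642,0.1154],
  ],
  fingers=1,
  force=10,
)

```text
t: 0.72
tool_pos: [0.3653, 0.4056, 0.4329]
orientation: [1.045, 2.766, -0.272]
force: [-0.8, 0.7, 0.3]
opening: 0.0479
gripper_force: 0.0
```

Request:
arm_command(
  increments=[
    [-0.25,-0.02,0.03,0.01,-0.013,0.023],
    [-0.5,-0.04,0.06,0.02,-0.026,0.046],
    [-0.75,-0.06,0.1,0.03,-0.04,0.07],
    [-1,-0.08,0.12,0.0476,-0.0642,0.1154],
    [-1,-0.08,0.12,0.0476,-0.0642,0.1154],
  ],
)

```text
t: 1.35
tool_pos: [0.5048, 0.2626, 0.455]
orientation: [1.439, 2.356, -0.506]
force: [-0.5, 0.8, 0.3]
opening: 0.0012
gripper_force: 0.0
```

Request:
arm_command(
  increments=[
    [-0.2,-0.02,0.05,0.01,-0.01,0.02],
    [-0.4,-0.04,0.1,0.02,-0.025,0.045],
    [-0.6,-0.06,0.2,0.03,-0.04,0.07],
    [-0.6,-0.06,0.22,0.04,-0.0535,0.0962],
    [-0.6,-0.06,0.22,0.04,-0.0535,0.0962],
  ],
)

```text
t: 1.98
tool_pos: [0.549, 0.1462, 0.4715]
orientation: [1.694, 1.97, -0.669]
force: [-0.2, 0.5, -0.2]
opening: 0.0006
gripper_force: 0.0
```

```bash
cat > st.py <<'E'
import sys
from h import *
from plant import *
s=read_state();p=s["tool_pos"];r=R.from_rotvec(s["orientation"])
tip=p+.186*r.apply([0,0,1])-H
print("t",s["t"],"p",p,"tip u,v,z",tip@u,tip@v,tip[2],"F",s["force"],"q",s["q"],s["opening"])
for a in sys.argv[1:]:
    a,b=map(float,a.split(","));print(inc(p,r,tcp(a,b),RT))
E
python3 st.py .005,.27 -.086,.178
```

```text
t 1.975 p [0.549  0.1462 0.4715] tip u,v,z 0.14657728129810949 -0.05500099583672947 0.2366598931468822 F [-0.1803  0.5349 -0.2243] q [ 0.3704  0.1365  1.4373 -0.6511  1.7723  0.1525] 0.0006009302596915421
[-0.6036  0.2041  0.337   0.0235 -0.0329  0.0587]
[-0.6621  0.1512  0.9792  0.0235 -0.0329  0.0587]
```

Request:
arm_command(
  increments=[
    [-0.2,0.07,0.1,0.008,-0.011,0.02],
    [-0.4,0.14,0.22,0.016,-0.022,0.04],
    [-0.6,0.204,0.337,0.0235,-0.0329,0.0587],
    [-0.6036,0.2041,0.337,0.0235,-0.0329,0.0587],
    [-0.6036,0.2041,0.337,0.0235,-0.0329,0.0587],
  ],
)

```text
t: 2.6
tool_pos: [0.608, 0.0165, 0.4929]
orientation: [1.82, 1.714, -0.751]
force: [0.3, -0.7, 0.8]
opening: 0.0007
gripper_force: 0.0
```

```bash
python3 st.py -.086,.178
python3 - <<'E'
from plant import *
import cv2
c=read_camera("side"); cv2.imwrite("pics/s1.png",cv2.resize(c["image"][90:290,160:350,::-1],(570,600)))
E
```

```text
t 2.6 p [0.608  0.0165 0.4929] tip u,v,z 0.005349384285310532 0.00011020885676372118 0.2711865130576474 F [ 0.3455 -0.7457  0.8409] q [ 0.1603  0.2117  1.3393 -0.7745  1.7383  0.1438] 0.0006718218950294625
[ 0.0068 -0.0001  0.6524  0.0005 -0.0004 -0.0002]
```

View pics/s1.png

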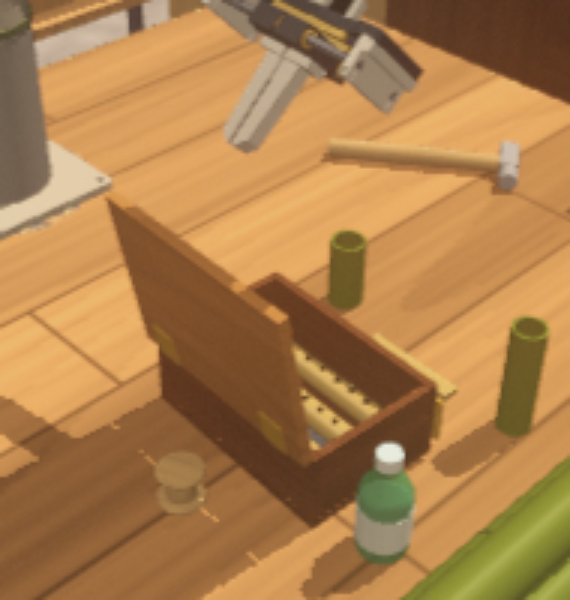

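s1.png: the hand is tilted 45° above and in front of the lid with its fingers shut (tip ~ (238,145)). The lid is unchanged (top corners ~ (115,200) and (285,315)).

Request:
arm_command(
  increments=[
    [0,0,0.15,0,0,0],
    [0,0,0.3,0,0,0],
    [0,0,0.45,0,0,0],
    [0,0,0.6,0,0,0],
    [0,0,0.65,0,0,0],
  ],
)

```text
t: 3.28
tool_pos: [0.6022, -0.0759, 0.3997]
orientation: [1.82, 1.713, -0.754]
force: [0.6, 1.4, -0.1]
opening: 0.0005
gripper_force: 0.0
```

Request:
arm_command(
  increments=[
    [0.04,0,-0.03,0,0,0],
    [0.08,0,-0.06,0,0,0],
    [0.12,0,-0.09,0,0,0],
    [0.15,0,-0.12,0,0,0],
    [0.15,0,-0.12,0,0,0],
  ],
)

```text
t: 3.9
tool_pos: [0.6056, -0.0373, 0.3997]
orientation: [1.819, 1.707, -0.75]
force: [-2.8, -2.3, 8.3]
opening: 0.0009
gripper_force: 3.6
```

```bash
python3 st.py
python3 - <<'E'
from plant import *
import cv2
c=read_camera("side"); cv2.imwrite("pics/s2.png",cv2.resize(c["image"][90:290,160:350,::-1],(570,600)))
E
```

```text
t 3.9 p [ 0.6056 -0.0373  0.3997] tip u,v,z -0.04899598806804808 0.0012389519243117021 0.1785140403512077 F [-2.8468 -2.2919  8.3092] q [ 0.0762  0.2207  1.5002 -0.7796  1.5573  0.2075] 0.0009006314653463975
```

View pics/s2.png

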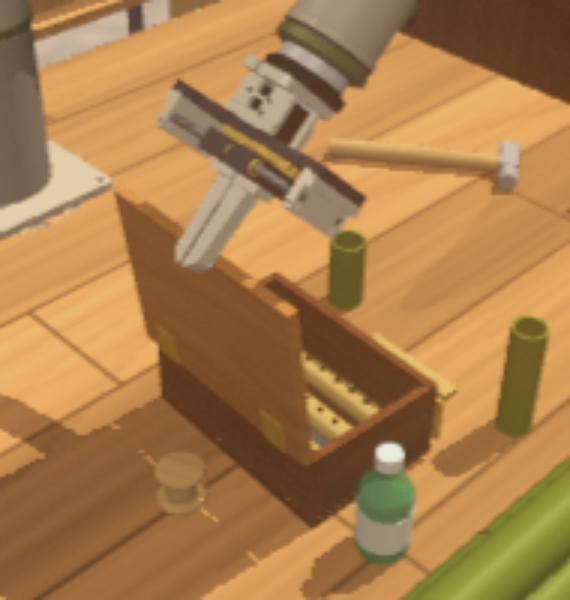

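s2.png: the finger hooks over the lid's top edge (tip ~ (195,262)), and the lid has begun to move (corner ~ (122,195)).

Request:
arm_command(
  increments=[
    [0.01,0,-0.01,0,0,0],
    [0.02,0,-0.02,0,0,0],
    [0.03,0,-0.03,0,0,0],
    [0.04,0,-0.04,0,0,0],
    [0.05,0,-0.05,0,0,0],
  ],
)

```text
t: 4.58
tool_pos: [0.6064, -0.0241, 0.4013]
orientation: [1.82, 1.703, -0.751]
force: [-4.6, -1.6, 16.9]
opening: 0.0003
gripper_force: 6.8
```

```bash
python3 st.py
```

```text
t 4.575 p [ 0.6064 -0.0241  0.4013] tip u,v,z -0.03604913775907449 0.001268902133983114 0.1803419077641257 F [-4.6073 -1.62   16.9245] q [ 0.0976  0.2278  1.4895 -0.7782  1.575   0.2225] 0.0003428837366607955
```

Request:
arm_command(
  increments=[
    [-0.01,0,-0.01,0,0,0],
    [-0.02,0,-0.02,0,0,0],
    [-0.03,0,-0.03,0,0,0],
    [-0.03,0,-0.03,0,0,0],
    [-0.03,0,-0.03,0,0,0],
  ],
)

```text
t: 5.2
tool_pos: [0.606, -0.0242, 0.4052]
orientation: [1.821, 1.71, -0.753]
force: [0.4, 0.0, -0.1]
opening: 0.0003
gripper_force: 0.0
```

```bash
python3 st.py
python3 - <<'E'
from plant import *
import cv2
c=read_camera("side"); cv2.imwrite("pics/s3.png",cv2.resize(c["image"][140:260,180:300,::-1],(600,600),interpolation=cv2.INTER_CUBIC))
E
```

```text
t 5.2 p [ 0.606  -0.0242  0.4052] tip u,v,z -0.03564347163317369 0.000287956312679838 0.18377199015385107 F [ 0.3545  0.0228 -0.0703] q [ 0.0966  0.2248  1.4847 -0.7741  1.5821  0.2118] 0.00034648848431182843
```

View pics/s3.png

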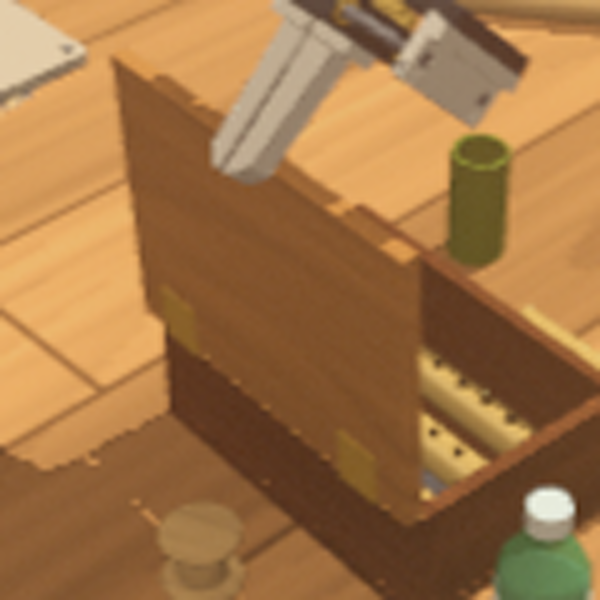

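s3.png: the finger tip (~ (240,180)) is behind the lid, about 15 mm below its top edge, without force. Lid outer top corners at (115,57) and (416,260) are now close to upright.

Run:
```python
from h import *
H0=np.array([.589,-.12,.09])
def ang(p,side):
    o,d=ray("side",p);q=H0+side*.12*v;s=((q-o)@v)/(d@v);w=o+s*d-H0
    a,b=w@u,w[2];return a,b,np.hypot(a,b),np.arctan2(b,a)-np.arctan2(.012,.185)
print(ang(sz(70,55),-1),ang(sz(308,225),1))
for p,s in(((115,57),-1),((416,260),1)):print(ang((180+p[0]/5,140+p[1]/5),s))
for th in(1.6,1.5,1.45,1.4,1.35,1.3):print(th,.185*np.cos(th)-.012*np.sin(th),.185*np.sin(th)+.012*np.cos(th))
```

```text
(np.float64(-0.03129004003550446), np.float64(0.1778694746687702), np.float64(0.18060071047581114), np.float64(1.680156260531856)) (np.float64(-0.026903608580320558), np.float64(0.17634698378850852), np.float64(0.17838739542340873), np.float64(1.6574154995659056))
(np.float64(-0.01333698776275457), np.float64(0.17810343694576877), np.float64(0.17860209823649692), np.float64(1.5807660862049244))
(np.float64(-0.007514476769182041), np.float64(0.17926198819505676), np.float64(0.1794194186055658), np.float64(1.5479166410583662))
1.6 -0.01739679486223649 0.184570722295063
1.5 0.0011164424692763839 0.1853854189417625
1.45 0.010380456440511762 0.18509793657436227
1.4 0.01961852467668307 0.18434780576266802
1.35 0.028807556818292765 0.18313690144304842
1.3 0.037924585070542347 0.18146825024567576
```

Request:
arm_command(
  increments=[
    [0.016,0,-0.018,0,0,0],
    [0.032,0,-0.036,0,0,0],
    [0.048,0,-0.054,0,0,0],
    [0.064,0,-0.072,0,0,0],
    [0.08,0,-0.09,0,0,0],
  ],
)

```text
t: 5.88
tool_pos: [0.6075, 0.0001, 0.4069]
orientation: [1.821, 1.71, -0.752]
force: [-0.2, -0.2, 0.6]
opening: 0.0009
gripper_force: 0.5
```

```bash
python3 st.py
python3 - <<'E'
from plant import *
import cv2
c=read_camera("side"); cv2.imwrite("pics/s4.png",cv2.resize(c["image"][140:260,180:300,::-1],(600,600),interpolation=cv2.INTER_CUBIC))
E
```

```text
t 5.875 p [0.6075 0.0001 0.4069] tip u,v,z -0.011276434978379823 0.0004396104030897003 0.18549390011958308 F [-0.168  -0.2406  0.6222] q [ 0.135   0.24    1.4638 -0.7683  1.6122  0.2354] 0.0008678192213361077
```

View pics/s4.png

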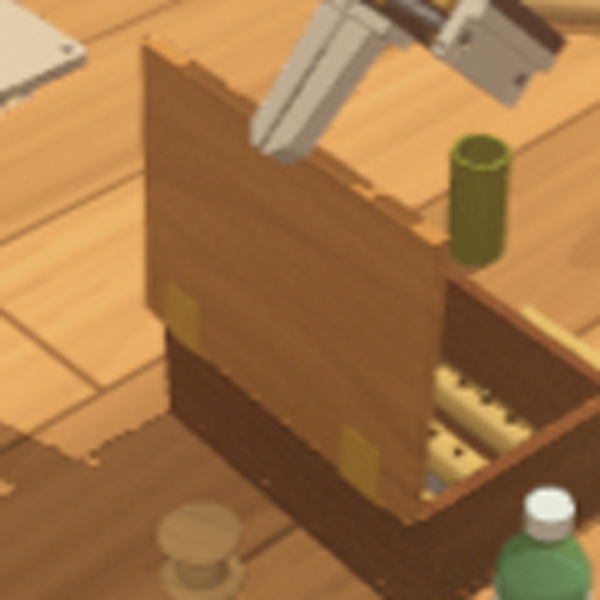

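s4.png: the lid corners have moved to (145,42) and (445,245), so the lid is about 0.1 rad past upright with the finger still behind it. I'll pull the rest of the way, then swing the finger over to the front at once.

Request:
arm_command(
  increments=[
    [0.018,0,-0.02,0,0,0],
    [0.036,0,-0.04,0,0,0],
    [0.054,0,-0.06,0,0,0],
    [0.072,0,-0.08,0,0,0],
    [0.09,0,-0.1,0,0,0],
  ],
)

```text
t: 6.55
tool_pos: [0.6092, 0.0269, 0.4083]
orientation: [1.821, 1.71, -0.752]
force: [0.1, -0.5, 0.5]
opening: 0.0008
gripper_force: 0.3
```

Request:
arm_command(
  increments=[
    [0,0,-0.22,0,0,0],
    [0.2,0,-0.36,0,0,0],
    [0.34,0,-0.43,0,0,0],
    [0.5,0,-0.28,0,0,0],
    [0.5,0,-0.1,0,0,0],
  ],
)

```text
t: 7.18
tool_pos: [0.6141, 0.1132, 0.349]
orientation: [1.818, 1.714, -0.753]
force: [0.3, -0.3, -0.1]
opening: 0.0004
gripper_force: 0.0
```

```bash
python3 st.py
python3 - <<'E'
from plant import *
import cv2
c=read_camera("side"); cv2.imwrite("pics/s5.png",cv2.resize(c["image"][140:260,180:300,::-1],(600,600),interpolation=cv2.INTER_CUBIC))
E
```

```text
t 7.175 p [0.6141 0.1132 0.349 ] tip u,v,z 0.10204338389901262 0.00039144251780624275 0.12756317560843866 F [ 0.3163 -0.2816 -0.0984] q [ 0.3033  0.3872  1.3936 -0.7273  1.6682  0.4057] 0.00040005703815734626
```

View pics/s5.png

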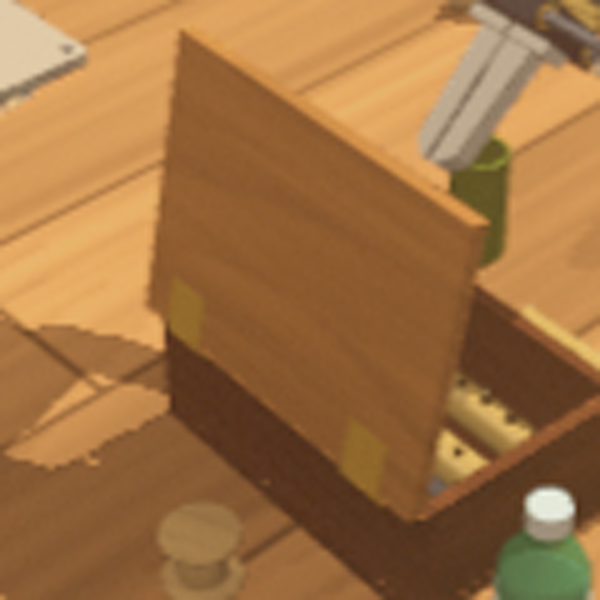

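s5.png: the lid is at ~1.3 rad (corners (183,32) and (485,225)), and the finger waits in front of it (tip ~ (445,165)). I'll hold for the catch.

Request:
arm_command(
  increments=[
    [0,0,0,0,0,0],
    [0,0,0,0,0,0],
    [0,0,0,0,0,0],
    [0,0,0,0,0,0],
    [0,0,0,0,0,0],
  ],
)

```text
t: 7.85
tool_pos: [0.6147, 0.1113, 0.3521]
orientation: [1.821, 1.709, -0.751]
force: [0.7, -1.3, -1.4]
opening: 0.0005
gripper_force: 0.0
```

Request:
arm_command(
  increments=[
    [0,0,0,0,0,0],
    [0,0,0,0,0,0],
    [0,0,0,0,0,0],
    [0,0,0,0,0,0],
    [0,0,0,0,0,0],
  ],
)

```text
t: 8.48
tool_pos: [0.6146, 0.1111, 0.3517]
orientation: [1.821, 1.709, -0.752]
force: [-0.8, 0.7, 0.7]
opening: 0.0002
gripper_force: 0.0
```

Request:
arm_command(
  increments=[
    [0,0,0,0,0,0],
    [0,0,0,0,0,0],
    [0,0,0,0,0,0],
    [0,0,0,0,0,0],
    [0,0,0,0,0,0],
  ],
)

```text
t: 9.1
tool_pos: [0.6146, 0.1111, 0.3517]
orientation: [1.821, 1.709, -0.752]
force: [0.6, -0.8, 0.1]
opening: 0.0002
gripper_force: 0.0
```

Request:
arm_command(
  increments=[
    [0,0,0,0,0,0],
    [0,0,0,0,0,0],
    [0,0,0,0,0,0],
    [0,0,0,0,0,0],
    [0,0,0,0,0,0],
  ],
)

```text
t: 9.72
tool_pos: [0.6146, 0.1111, 0.3517]
orientation: [1.821, 1.709, -0.752]
force: [-0.3, 0.3, -0.3]
opening: 0.0007
gripper_force: 0.0
```

```bash
python3 st.py
python3 - <<'E'
from plant import *
import cv2
c=read_camera("side"); cv2.imwrite("pics/s6.png",cv2.resize(c["image"][140:260,180:300,::-1],(600,600),interpolation=cv2.INTER_CUBIC))
E
```

```text
t 9.725 p [0.6146 0.1111 0.3517] tip u,v,z 0.09998701833154607 0.0008007710493101958 0.1302536196471141 F [-0.2744  0.3044 -0.3122] q [ 0.3002  0.3845  1.3921 -0.7284  1.6702  0.4046] 0.0006954032110187547
```

View pics/s6.png

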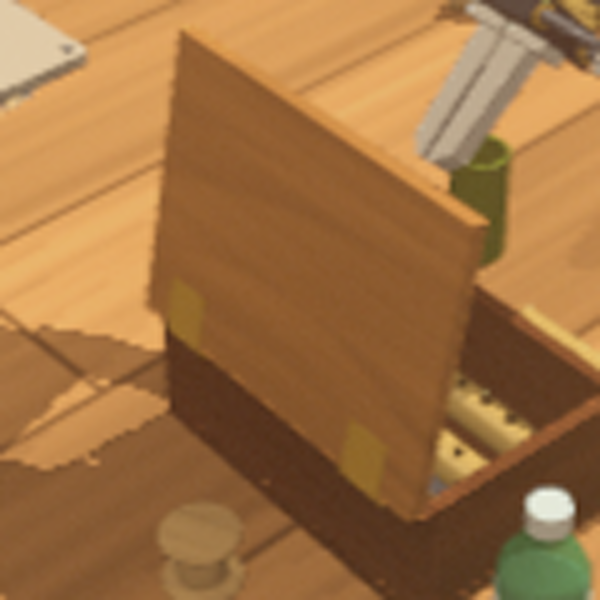

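s6.png: the lid has not moved since s5, so friction is holding it and it needs a further push. I'll go back behind it, pull ~25 mm further, and return in front.

Request:
arm_command(
  increments=[
    [0,0,-0.18,0,0,0],
    [-0.16,0,-0.33,0,0,0],
    [-0.35,0,-0.3,0,0,0],
    [-0.55,0,-0.12,0,0,0],
    [-0.55,0,0.1,0,0,0],
  ],
)

```text
t: 10.4
tool_pos: [0.6092, 0.0177, 0.4193]
orientation: [1.823, 1.704, -0.744]
force: [0.7, 0.2, -0.0]
opening: 0.0005
gripper_force: 0.0
```

```bash
python3 st.py
```

```text
t 10.4 p [0.6092 0.0177 0.4193] tip u,v,z 0.006458609727841086 0.001987047284415971 0.19782005544407075 F [ 0.6784  0.1665 -0.0078] q [ 0.1623  0.2448  1.4352 -0.7654  1.6433  0.2444] 0.00047049901673591103
```

Request:
arm_command(
  increments=[
    [0.04,0,-0.01,0,0,0],
    [0.065,0,-0.03,0,0,0],
    [0.09,0,-0.05,0,0,0],
    [0.115,0,-0.07,0,0,0],
    [0.14,0,-0.09,0,0,0],
  ],
)

```text
t: 11.02
tool_pos: [0.6109, 0.0531, 0.4086]
orientation: [1.821, 1.71, -0.751]
force: [-0.0, -0.8, -0.0]
opening: 0.0006
gripper_force: 0.0
```

Request:
arm_command(
  increments=[
    [0,0,-0.22,0,0,0],
    [0.11,0,-0.27,0,0,0],
    [0.25,0,-0.34,0,0,0],
    [0.41,0,-0.19,0,0,0],
    [0.41,0,-0.01,0,0,0],
  ],
)

```text
t: 11.65
tool_pos: [0.614, 0.1134, 0.348]
orientation: [1.818, 1.714, -0.754]
force: [-0.1, -0.1, 0.7]
opening: 0.0004
gripper_force: 0.0
```

```bash
python3 st.py
cat > mo.py <<'E'
from plant import *
import cv2,numpy as np,os
# lid's upper-left corner region: leftmost/topmost lid motion against the last frame
c=read_camera("side")["image"][140:260,180:300].astype(int)
if os.path.exists("pics/l.npy"):
    d=abs(c-np.load("pics/l.npy")).sum(2); d[:,70:]=0; print("changed px",(d>60).sum())
np.save("pics/l.npy",c)
E
python3 mo.py
```

```text
t 11.65 p [0.614  0.1134 0.348 ] tip u,v,z 0.10216260369006715 0.0001295755637096084 0.1266059886820165 F [-0.076  -0.0565  0.6955] q [ 0.3036  0.3881  1.3944 -0.7272  1.6677  0.4065] 0.00036147052284092005
```

Request:
arm_command(
  increments=[
    [0,0,0,0,0,0],
    [0,0,0,0,0,0],
    [0,0,0,0,0,0],
    [0,0,0,0,0,0],
    [0,0,0,0,0,0],
  ],
)

```text
t: 12.32
tool_pos: [0.6147, 0.1114, 0.3521]
orientation: [1.821, 1.709, -0.751]
force: [-0.5, -0.9, 0.4]
opening: 0.0
gripper_force: 0.0
```

```bash
python3 mo.py; python3 st.py
```

```text
changed px 336
t 12.375 p [0.6146 0.1113 0.352 ] tip u,v,z 0.1001465168657717 0.000917442092821544 0.13050773384359995 F [-0.216   0.9119  0.4845] q [ 0.3004  0.3842  1.3918 -0.7284  1.6702  0.4046] 0.0003333002533041985
```

Moving. Hold for the catch.

Request:
arm_command(
  increments=[
    [0,0,0,0,0,0],
    [0,0,0,0,0,0],
    [0,0,0,0,0,0],
    [0,0,0,0,0,0],
    [0,0,0,0,0,0],
  ],
)

```text
t: 13.0
tool_pos: [0.6146, 0.1111, 0.3516]
orientation: [1.821, 1.709, -0.752]
force: [0.2, 0.0, -0.4]
opening: 0.0003
gripper_force: 0.0
```

```bash
python3 mo.py; python3 st.py
```

```text
changed px 493
t 13.05 p [0.6146 0.1111 0.3517] tip u,v,z 0.09998060962308222 0.0008030056420019173 0.13026552018141813 F [-0.0868  0.4916 -0.0851] q [ 0.3002  0.3845  1.3921 -0.7285  1.6702  0.4046] 0.00037315828985062154
```

Request:
arm_command(
  increments=[
    [0,0,0,0,0,0],
    [0,0,0,0,0,0],
    [0,0,0,0,0,0],
    [0,0,0,0,0,0],
    [0,0,0,0,0,0],
  ],
)

```text
t: 13.68
tool_pos: [0.6146, 0.1113, 0.3516]
orientation: [1.821, 1.71, -0.752]
force: [-0.9, 1.5, -0.2]
opening: 0.0005
gripper_force: 0.7
```

```bash
python3 mo.py; python3 st.py
```

```text
changed px 384
t 13.725 p [0.6146 0.1113 0.3516] tip u,v,z 0.10013590997436782 0.0008090908725316454 0.13014805142376765 F [ 0.3657  0.9694 -1.2672] q [ 0.3003  0.3845  1.3921 -0.7283  1.67    0.4046] 0.0006221303993171668
```

Request:
arm_command(
  increments=[
    [0,0,0,0,0,0],
    [0,0,0,0,0,0],
    [0,0,0,0,0,0],
    [0,0,0,0,0,0],
    [0,0,0,0,0,0],
  ],
)

```text
t: 14.35
tool_pos: [0.6146, 0.1112, 0.3517]
orientation: [1.821, 1.709, -0.752]
force: [0.4, 2.5, -0.6]
opening: 0.0005
gripper_force: 1.1
```

```bash
python3 mo.py; python3 st.py
python3 - <<'E'
import numpy as np
h=.012;L=.165
def tip(th):
    if th>np.pi/4: P=L*np.array([np.cos(th),np.sin(th)])
    else: P=.185*np.array([np.cos(th),np.sin(th)])-.02*np.array([1,1])/2**.5
    return P+h*np.array([1,-1])/2**.5
p=np.array([.1,.1302])
for th in (.95,.9,.8,.7,.6,.5,.4,.3,.2,.1,.05,0,-.05):
    q=tip(th);a,b=q-p;print(th,q.round(4),"x %.3f z %.3f"%(3.5355*(a-b),-3.5355*(a+b)))
E
```

```text
changed px 4
t 14.4 p [0.6146 0.1112 0.3516] tip u,v,z 0.10003302595899088 0.000805462940409746 0.13021008894711292 F [ 0.2632  2.7333 -1.587 ] q [ 0.3003  0.3845  1.3921 -0.7284  1.6701  0.4046] 0.000316648381871891
0.95 [0.1045 0.1257] x 0.032 z 0.000
0.9 [0.1111 0.1208] x 0.072 z -0.006
0.8 [0.1234 0.1099] x 0.155 z -0.011
0.7 [0.1358 0.0966] x 0.246 z -0.008
0.6 [0.147  0.0818] x 0.337 z 0.005
0.5 [0.1567 0.0661] x 0.427 z 0.026
0.4 [0.1647 0.0494] x 0.515 z 0.057
0.3 [0.1711 0.032 ] x 0.598 z 0.096
0.2 [0.1757 0.0141] x 0.678 z 0.143
0.1 [ 0.1784 -0.0042] x 0.752 z 0.198
0.05 [ 0.1791 -0.0134] x 0.787 z 0.228
0 [ 0.1793 -0.0226] x 0.821 z 0.260
-0.05 [ 0.1791 -0.0319] x 0.853 z 0.293
```

Caught: a steady force of about 3 N and the lid no longer moves. Now I'll lower it.

Request:
arm_command(
  increments=[
    [0.03,0,0,0,0,0],
    [0.06,0,-0.005,0,0,0],
    [0.09,0,-0.007,0,0,0],
    [0.12,0,-0.01,0,0,0],
    [0.15,0,-0.01,0,0,0],
  ],
)

```text
t: 15.02
tool_pos: [0.616, 0.1341, 0.3315]
orientation: [1.821, 1.71, -0.752]
force: [-0.1, 0.8, -0.5]
opening: 0.0008
gripper_force: 0.3
```

Request:
arm_command(
  increments=[
    [0.025,0,0,0,0,0],
    [0.05,0,0,0,0,0],
    [0.075,0,0,0,0,0],
    [0.1,0,0,0,0,0],
    [0.125,0,0.005,0,0,0],
  ],
)

```text
t: 15.65
tool_pos: [0.6172, 0.151, 0.3133]
orientation: [1.821, 1.709, -0.752]
force: [0.2, 0.7, -0.4]
opening: 0.0001
gripper_force: 0.6
```

```bash
python3 st.py; python3 mo.py
```

```text
t 15.65 p [0.6172 0.151  0.3133] tip u,v,z 0.13990864401588313 0.001075440125627524 0.09188119452931132 F [ 0.1775  0.7202 -0.4492] q [ 0.3547  0.4655  1.3606 -0.7088  1.6675  0.4776] 0.00010187794774512267
changed px 2131
```

Request:
arm_command(
  increments=[
    [0.016,0,0.001,0,0,0],
    [0.032,0,0.002,0,0,0],
    [0.048,0,0.004,0,0,0],
    [0.064,0,0.007,0,0,0],
    [0.08,0,0.012,0,0,0],
  ],
)

```text
t: 16.32
tool_pos: [0.6178, 0.1604, 0.3003]
orientation: [1.821, 1.71, -0.752]
force: [-1.4, 2.2, -0.5]
opening: 0.0001
gripper_force: 0.9
```

Request:
arm_command(
  increments=[
    [0.016,0,0.004,0,0,0],
    [0.032,0,0.008,0,0,0],
    [0.048,0,0.012,0,0,0],
    [0.064,0,0.017,0,0,0],
    [0.08,0,0.022,0,0,0],
  ],
)

```text
t: 16.95
tool_pos: [0.6184, 0.1686, 0.2859]
orientation: [1.821, 1.709, -0.752]
force: [-0.6, 3.4, 0.5]
opening: 0.0006
gripper_force: 1.1
```

```bash
python3 st.py .1711,.032 ; python3 mo.py
```

```text
t 16.95 p [0.6184 0.1686 0.2859] tip u,v,z 0.1575490221753852 0.0012015376257965061 0.06442703486210954 F [-0.6041  3.3997  0.4617] q [ 0.3779  0.5154  1.3472 -0.6989  1.6542  0.5183] 0.0006275992503032848
[ 0.162  -0.0058  0.0666  0.0003  0.0002 -0.0012]
changed px 721
```

Request:
arm_command(
  increments=[
    [0.016,0,0.006,0,0,0],
    [0.032,0,0.012,0,0,0],
    [0.048,0,0.018,0,0,0],
    [0.064,0,0.024,0,0,0],
    [0.08,0,0.03,0,0,0],
  ],
)

```text
t: 17.62
tool_pos: [0.6188, 0.1755, 0.2702]
orientation: [1.821, 1.709, -0.752]
force: [-0.2, 2.8, -1.0]
opening: 0.0001
gripper_force: 1.2
```

Request:
arm_command(
  increments=[
    [0.016,0,0.008,0,0,0],
    [0.032,0,0.016,0,0,0],
    [0.048,0,0.024,0,0,0],
    [0.064,0,0.032,0,0,0],
    [0.08,0,0.04,0,0,0],
  ],
)

```text
t: 18.25
tool_pos: [0.6192, 0.1812, 0.2533]
orientation: [1.821, 1.709, -0.752]
force: [0.3, 3.8, -1.4]
opening: 0.001
gripper_force: 1.6
```

```bash
python3 st.py .1757,.0141 .1784,-.0042 ; python3 mo.py
```

```text
t 18.25 p [0.6192 0.1812 0.2533] tip u,v,z 0.17019018760242965 0.0012612885283008514 0.031836076763393895 F [ 0.3434  3.8166 -1.3995] q [ 0.3942  0.568   1.3391 -0.6909  1.6301  0.5588] 0.0009513629120781978
[ 0.0816 -0.006   0.0432  0.0002  0.0002 -0.0012]
[ 0.1559 -0.0063  0.0983  0.0002  0.0002 -0.0012]
changed px 569
```

Request:
arm_command(
  increments=[
    [0.016,0,0.009,0,0,0],
    [0.032,0,0.018,0,0,0],
    [0.048,0,0.027,0,0,0],
    [0.064,0,0.036,0,0,0],
    [0.08,0,0.045,0,0,0],
  ],
)

```text
t: 18.92
tool_pos: [0.6196, 0.1858, 0.2354]
orientation: [1.821, 1.709, -0.753]
force: [-0.3, 1.5, -2.2]
opening: 0.0005
gripper_force: 0.9
```

```bash
python3 st.py .1784,-.0042 .1793,-.0226; python3 mo.py
```

```text
t 18.925 p [0.6196 0.1858 0.2354] tip u,v,z 0.174718455499146 0.0012310178673553733 0.014027565305961831 F [-0.3076  1.5034 -2.1731] q [ 0.4001  0.5958  1.336  -0.6881  1.6153  0.5788] 0.00046005102453678705
[ 0.0764 -0.0062  0.0513  0.0001  0.0004 -0.0012]
[ 0.1447 -0.0065  0.1131  0.0001  0.0004 -0.0012]
changed px 215
```

Request:
arm_command(
  increments=[
    [0.015,0,0.011,0,0,0],
    [0.03,0,0.022,0,0,0],
    [0.045,0,0.033,0,0,0],
    [0.06,0,0.044,0,0,0],
    [0.075,0,0.055,0,0,0],
  ],
)

```text
t: 19.6
tool_pos: [0.6198, 0.1888, 0.2171]
orientation: [1.821, 1.709, -0.752]
force: [-0.5, 1.1, -3.0]
opening: 0.0005
gripper_force: 0.8
```

```bash
python3 st.py .1793,-.0226; python3 mo.py
```

```text
t 19.6 p [0.6198 0.1888 0.2171] tip u,v,z 0.17775239153888386 0.0013894254600797151 -0.00426107675829665 F [-0.4727  1.0814 -3.0405] q [ 0.4038  0.6226  1.3346 -0.686   1.5973  0.5976] 0.000451697334088659
[ 0.0695 -0.0066  0.0593  0.0002  0.0003 -0.0012]
changed px 205
```

Request:
arm_command(
  increments=[
    [0.007,0,0.006,0,0,0],
    [0.014,0,0.012,0,0,0],
    [0.021,0,0.018,0,0,0],
    [0.028,0,0.024,0,0,0],
    [0.035,0,0.03,0,0,0],
  ],
)

```text
t: 20.27
tool_pos: [0.6199, 0.1895, 0.2081]
orientation: [1.821, 1.709, -0.752]
force: [0.1, 0.7, -2.6]
opening: 0.0002
gripper_force: 0.9
```

```bash
python3 st.py; python3 mo.py
```

```text
t 20.275 p [0.6199 0.1895 0.2081] tip u,v,z 0.17851764404651524 0.0014266795043618543 -0.01329966119938944 F [ 0.0742  0.7466 -2.5513] q [ 0.4047  0.6354  1.3346 -0.6854  1.5878  0.6064] 0.0002378594764145303
changed px 98
```

Request:
arm_command(
  increments=[
    [0.007,0,0.006,0,0,0],
    [0.014,0,0.012,0,0,0],
    [0.021,0,0.018,0,0,0],
    [0.028,0,0.024,0,0,0],
    [0.035,0,0.03,0,0,0],
  ],
)

```text
t: 20.95
tool_pos: [0.6201, 0.1902, 0.1993]
orientation: [1.821, 1.709, -0.752]
force: [-0.5, 0.7, 1.0]
opening: 0.0004
gripper_force: 0.0
```

```bash
python3 st.py; python3 mo.py
```

```text
t 20.95 p [0.6201 0.1902 0.1993] tip u,v,z 0.17916989240800404 0.0016623398334900611 -0.02209847638900103 F [-0.5106  0.7473  0.9511] q [ 0.4056  0.6485  1.3339 -0.6854  1.5786  0.6152] 0.00038390839862785785
changed px 89
```

Request:
arm_command(
  increments=[
    [0.01,0,0.01,0,0,0],
    [0.02,0,0.02,0,0,0],
    [0.03,0,0.03,0,0,0],
    [0.03,0,0.03,0,0,0],
    [0.03,0,0.03,0,0,0],
  ],
)

```text
t: 21.62
tool_pos: [0.62, 0.1902, 0.1906]
orientation: [1.821, 1.709, -0.752]
force: [-0.1, -0.1, -0.9]
opening: 0.0005
gripper_force: 0.0
```

```bash
python3 st.py; python3 mo.py
```

```text
t 21.625 p [0.62   0.1902 0.1906] tip u,v,z 0.1791856113751137 0.001491987063233706 -0.030862949121126138 F [-0.1205 -0.0625 -0.8755] q [ 0.4055  0.6603  1.3345 -0.6849  1.5691  0.6227] 0.0005355558104940762
changed px 53
```

Request:
arm_command(
  increments=[
    [0.05,0,-0.05,0,0,0],
    [0.11,0,-0.11,0,0,0],
    [0.18,0,-0.18,0,0,0],
    [0.18,0,-0.38,0,0,0],
    [0.18,0,-0.6,0,0,0],
  ],
)

```text
t: 22.3
tool_pos: [0.6262, 0.3022, 0.2498]
orientation: [1.82, 1.71, -0.754]
force: [0.2, -0.2, 1.1]
opening: 0.0006
gripper_force: 0.0
```

Request:
arm_command(
  increments=[
    [0,0,-0.1,0,0,0],
    [0,0,-0.1,0,0,0],
    [0,0,-0.1,0,0,0],
    [0,0,-0.1,0,0,0],
    [0,0,-0.1,0,0,0],
  ],
)

```text
t: 22.92
tool_pos: [0.6274, 0.3137, 0.2631]
orientation: [1.821, 1.709, -0.754]
force: [-0.1, -0.4, 0.0]
opening: -0.0
gripper_force: 0.0
```

```bash
python3 mo.py; python3 st.py
python3 - <<'E'
from h import *
from plant import *
import cv2
# lid top face in the side view: bright wood quad; check its expected corners for theta=0
c=read_camera("side");cv2.imwrite("pics/end.png",c["image"][:,:,::-1])
H0=np.array([.589,-.12,.09]);W=np.linalg.inv(c["T"])
for th in(0,.05):
  for a in(-.12,.12):
    w=H0+a*v+u*(.185*np.cos(th)-.012*np.sin(th))+zz*(.185*np.sin(th)+.012*np.cos(th));q=W[:3,:3]@w+W[:3,3]
    print(th,a,c["fx"]*q[0]/q[2]+c["cx"],c["fy"]*q[1]/q[2]+c["cy"])
g=cv2.cvtColor(c["image"],cv2.COLOR_RGB2GRAY)
print(c["image"][195:235:2,282].tolist())
E
```

```text
changed px 747
t 22.975 p [0.6275 0.3138 0.2633] tip u,v,z 0.3029876349622481 0.0012882086293082614 0.0419827416692469 F [-0.384  -0.5506  0.3553] q [ 0.5492  0.7543  1.0513 -0.639   1.8031  0.6137] 0.0003312317066224018
0 -0.12 257.1549594222634 174.0051451651338
0 0.12 311.5596335154035 211.1036042893649
0.05 -0.12 257.0018236747819 171.77492015020107
0.05 0.12 311.6853645229729 208.79825296319626
[[213, 147, 77], [212, 147, 74], [216, 151, 78], [216, 152, 79], [213, 148, 75], [207, 142, 72], [211, 147, 73], [212, 146, 73], [210, 147, 75], [211, 147, 75], [211, 146, 75], [212, 147, 74], [209, 144, 71], [214, 149, 75], [217, 151, 76], [212, 147, 74], [209, 146, 75], [196, 132, 67], [123, 79, 40], [98, 60, 34]]
```

```bash
python3 mo.py; python3 mo.py; python3 -c "
from plant import *
print(read_state()['dq'].round(4)); print(close_job())"
```

```text
changed px 0
changed px 0
[ 0.0004  0.0008 -0.0029 -0.001   0.0003 -0.0001]
the job is handed in; nothing more can be done
None
```

The lid was tipped past upright, caught part-way down on the finger, lowered slowly until it took no more weight, and the hand backed clear; the last camera frames showed no motion, and the job is handed in at about 23 s (verdict not shown, and I did not measure the final lid angle or check the bench items again).

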